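# Slip-angle test of a brake lining on a hinged ramp

## Task

Press the yellow pad slowly down to tip the ramp until the red sample slips and slides to the black stop, stopping in time for the blue reference to stay up where it is. Then note the angle: push the brass gauge by its orange handle along its channel until its roller bears lightly on the underside of the ramp, too gently to lift it, and leave it touching. Use no more force than needed, and do not touch the red and blue pads or disturb the other things.

Things in the scene. Friction and masses are not known exactly. Their poses are not given: they have to be found in the camera images.
- ramp (a joint): Tilt of the hinged aluminium ramp, rad: 0 level (start), grows as the yellow pad goes down; limit 0.55. Stiff hinge: it stays where left; 15 to 21 N down on the pad moves it. The red sample slips somewhere from 0.20 to 0.33 (hidden), and then slides on by itself if the ramp is kept there; the blue reference slips 0.06 to 0.10 rad later. Quick tilting shakes both loose.
- ramp_axis (a point): On the hinge axis at mid width, 50 mm above the bench. Axes turn with the ramp: x along the hinge, y uphill, z square to the slope, up; tilt is a right-hand turn about x. Underside of ramp: z = 0; slab 130 mm wide, 8 mm thick, to y = 200 mm. Lanes at x = -31.5 and +31.5 mm between ribs 10 mm high. Uphill face of the black stop: y = 18 mm.
- press_pad (a point): Centre of the top face of the yellow pad (60 mm across x 50 mm along) on the ramp's tail, beyond the hinge: at y = -134.2, z = 40.9 mm of ramp_axis, same axes. The face leans 0.2 rad uphill at the start and is level at tilt 0.2. It starts 91 mm above the bench and sinks about 13 mm per 0.1 rad. Press it from above with closed fingers.
- sample_mid (a point): Centre of the red sample, brass weight on top: base 38 x 38 x 10 mm, weight 30 mm diameter up to 22 mm, thin stem to 30 mm, 100 g; this point is 11 mm above its underside. It lies in either lane, 143 to 157 mm uphill of the hinge axis; against the stop it is 37 mm uphill.
- reference_mid (a point): Centre of the blue reference, steel weight on top; same shape and mass as the red sample, but grippier. It lies in the other lane, 143 to 157 mm uphill of the hinge axis, and must stay there (less than 20 mm of slip).
- stand: Fixed grey base plate under the ramp, 150 x 500 x 12 mm; origin on the bench under the hinge; y uphill, x along the hinge, z up; plate from y = -60 to 440 mm. On its mid line a channel along y, from y = 37 to 437 mm, for the gauge: 34 mm wide, rails up to 20 mm above the bench.
- gauge_tip (a point): Centre of the steel roller (radius 5 mm, axis across) on the post at the front of the brass gauge, 85 mm above the bench; axes as stand. At the start 225 to 250 mm from the hinge; slides towards it. Touches the ramp when 5 mm below its underside (z = -5 mm of ramp_axis). Free sliding takes about 0.6 N; 2 to 4 N in all seats it; a bearing force of some 14 N would lift the ramp.
- gauge_handle (a point): Centre of the upright orange handle block at the back of the gauge, 150 mm behind gauge_tip along y, 44.5 mm above the bench: 24 mm wide (x), 18 mm along y, from 22 to 67 mm above the bench. Flat back face 9 mm behind this point; below it (under 22 mm) the sled, 30 mm wide, ends 15 mm behind. The gauge weighs 200 to 310 g. Same axes as gauge_tip.
- panel_meter: Bystander: black panel meter with white dial, 85 x 100 x 80 mm, origin under its centre.
- driver: Bystander: screwdriver lying on the bench, origin under its middle.
- screw_jar: Bystander: glass jar, 60 mm diameter, 75 mm tall, origin under its centre.
Mind the look-alikes: they are no part of the job. There is more than one size of the part that bears gauge_tip; the job needs the smaller. What is shaped like the part that bears sample_mid but green is not meant.

How it is judged (in metres and radians):
On the way, in this order (a step that is already met when the one before it is completed fails the run):
1. the red sample has slid down against the stop while the blue reference has stayed up (y of sample_mid in the frame of ramp_axis below 0.043 m and y of reference_mid in the frame of ramp_axis above 0.122 m and value of joint ramp above 0.12 rad), for 0.2 s.
2. the gauge's roller bears on the underside of the ramp (contact force between gauge and ramp above 0.8 N and z of gauge_tip in the frame of ramp_axis between -0.0075 and -0.002 m and y of gauge_tip in the frame of ramp_axis below 0.2 m), for 0.1 s.
At the end, for the whole second after the job is handed in: Ramp at rest, tilted over 0.12 rad; red sample against the stop (centre under 43 mm uphill of the hinge axis), blue reference still up (over 122 mm), both flat on the ramp; gauge roller within 2.5 mm of the ramp's underside; all at rest (all of step 1 and z of each of reference_mid, sample_mid in the frame of ramp_axis below 0.03 m and z of gauge_tip in the frame of ramp_axis between -0.0075 and -0.002 m and y of gauge_tip in the frame of ramp_axis below 0.2 m and velocity of joint ramp between -0.02 and 0.02 rad/s and linear speed of sample below 0.02 m/s and linear speed of gauge below 0.01 m/s); the robot touches nothing.
It fails at once if the blue reference slides down (not (y of reference_mid in the frame of ramp_axis above 0.122 m)).
It fails at once if the robot touches the red sample or the blue reference (contact force between any of the fingers, the arm and sample above 0.2 N or contact force between any of the fingers, the arm and reference above 0.2 N).
It fails at once if the gauge is forced against the ramp with more than 12 N (close to lifting it) (contact force between gauge and ramp above 12 N).
It fails at once if the robot bears on the ramp with more than 28 N (contact force between any of the fingers, the arm and ramp above 28 N).
It fails at once if a bystander (meter, screwdriver, jar) is shifted by more than 20 mm (distance of any of panel_meter, driver, screw_jar from where it was at the start of the episode above 0.02 m).
It also fails if it takes over 72 s, if anything falls off the work surface, if the arm or the gripper's body presses on something with over 40 N, if the wrist force passes 120 N, or if a joint passes its speed limit or range.

## Robot

A 6-joint arm with a two-finger parallel gripper is mounted at the origin on the work surface. World frame = base frame: x ahead of the robot, y to its left, z up, the work surface at z = 0. Lengths are in m, angles in degrees, forces in N, time in s.
With the tool pointing down it reaches from about 0.25 to 0.725 m from the base axis. Payload 9.7 kg.
Tool frame: the origin (TCP) lies midway between the tips of the shut fingers; the grasp point (between the pads) lies 19 mm behind it (bot.grasp_offset is the distance from the TCP to the grasp point, in m); z points along the fingers, x is the direction in which the jaws open and shut, and the axes are right-handed (so a half turn about z gives the same grasp; the last joint's range is limited). The gripper opens to 85 mm and grips with 20 to 120 N. Pads are 22 mm wide; open, the fingers measure 114 mm over their backs; the gripper's body (76 mm by 85 mm) begins 54 mm behind the grasp point. The pads swing forward as they close: fully open they stand 13 mm farther back than shut.
Start: joints at [68.239, 4.979, 10.078, 95.1, 0, 90], TCP at [0.204, 0.511, 0.202] pointing down, gripper open.
Joint ranges: [-179.16, 179.16], [-48.56, 103.87], [-65.8, 70.77], [-126.05, 130.52], [-82.76, 87.17], [-180, 180]. Speed limits (degrees/s): [127.2, 127.2, 147.25, 180, 180, 180].

## Interface

Orientations are given as [roll, pitch, yaw] about the fixed x, y, z axes, in that order (R = Rz(yaw) Ry(pitch) Rx(roll)).
In Python, from workcell import bot gives the robot as it stands.
- The arm moves only by the tool send_rows, never from a script. Its argument "targets" is a list of rows, each a list of 5 numbers: the closure, from 0 (fully open) to 1 (shut), then the shift along the world's x, y, z in mm, then the turn about the world's z in degrees. A call has 1 to 10 rows; each row is the pose to reach, as a shift and turn from the pose commanded when the call began; what a row does not reach only later rows make up. A row lasts 1/8 s, in which the tool goes at most 62.5 mm and 10.7 degrees, less where a joint would pass 70% of its speed; a pose out of reach is approached as far as the arm can. A call with a gripper value outside its range is refused whole. The fingers move at their own pace and stop on an object; "squeeze" is the grip in N (left out, the last holds). Time passes only in rows, so rows that repeat a pose let the fingers close. It gives the time, the measured TCP pose, the force and the opening at its end, in the units of the state.
- bot.get_obs(): the state, without advancing time (a new reading comes with each control period).
- bot.camera(name): name is "side" or "top" or "wrist"; returns a dict with "pixels" (384x512x3 uint8, red, green, blue), "intrinsics" (3x3 intrinsics, pixels), "view" (4x4, takes a point from world to camera coordinates); the wrist camera has in their place "mount" (4x4, takes a point from camera to tool coordinates, whose origin is the TCP and whose axes are the tool frame's). Camera axes: x right, y down, z forward; pixel columns grow to the right and rows downward; lengths in m; the calibration is good to about 2 mm. The wrist camera is an equidistant fisheye: a pixel r from the principal point sees the ray r / f radians off the axis. A picture is of the moment at which its call begins: read the wrist's pose just before it. There is no depth.
- bot.job_done(): hands the job in, once; it reports no verdict.
The state is a dict: "time": time; "q": joint angles; "qd": joint speeds; "joint_efforts": joint torques, N m; "ee_pos": TCP position; "tcp_rot": TCP orientation; "wrist_force": force on the tool from outside, world axes, zero at the start; "torque": the same for the moment, N m; "opening": finger opening in m.
Only numpy, scipy, OpenCV 4.12 (cv2) and the standard library are available. Lean on these libraries where they do the work, as an engineer would, in place of code of your own. Each camera call takes 0.05 s, during which the arm holds its last target.

## Working session

There is one attempt and no reset: what is moved stays moved. The work goes in short steps, Python scripts to look and compute and a tool call to move; the robot and the scene stay as the last step left them, time stands still between calls to the robot, and variables do not carry over. Pictures are saved under pics/ and viewed, and the job is handed in when it is done.

Besides the shell and the picture viewer there is one more tool, called after "Emit:" as name(argument=value, ...) on one line, values as JSON. send_rows: Moves the arm, as the interface text tells. Its arguments: {"type":"object","properties":{"targets":{"type":"array","items":{"type":"array","items":{"type":"number"}}},"squeeze":{"type":"number"}},"required":["targets"]}

```bash
ls; mkdir -p pics
python3 - <<'E'
from workcell import bot
import cv2
o=bot.get_obs(); print(o)
for n in ["side","top","wrist"]:
    c=bot.camera(n); cv2.imwrite(f"pics/{n}0.png",c["pixels"][:,:,::-1])
    print(n,c["intrinsics"].tolist()); print(c.get("view",c.get("mount")).tolist() if hasattr(c.get("view",c.get("mount")),'tolist') else c.get("view",c.get("mount")))
E
```

```text
pics
{'time': 0.0, 'q': array([ 6.82408426e+01,  5.00937446e+00,  1.00333541e+01,  9.50975924e+01,
       -9.17904951e-04,  9.00006871e+01]), 'qd': array([-0.02341544,  0.0077067 , -0.03971976, -0.01644111,  0.06236229,
       -0.10342659]), 'joint_efforts': array([ 2.56169122e-03, -5.20381129e+01,  4.64813089e+01,  1.60314061e-02,
        1.60853023e-05,  1.81632356e-05]), 'ee_pos': array([0.20379611, 0.51056828, 0.20128978]), 'tcp_rot': array([1.79999081e+02, 7.36127209e-02, 6.82401555e+01]), 'wrist_force': array([0.58595036, 0.07859344, 0.7435484 ]), 'torque': array([-0.03552844, -0.00501073, -0.02782764]), 'opening': 0.08551775754147595}
side [[395.42987019721613, 0.0, 255.19673990224283], [0.0, 395.42987019721613, 187.84589024336], [0.0, 0.0, 1.0]]
[[-0.9964607542378586, -0.08261177961315955, 0.01553251856153745, 0.5720620924405632], [-0.06620595497731566, 0.6574509007603555, -0.7505831630238842, 0.10013551722547051], [0.05179514252571757, -0.7489550099695867, -0.6605934122076882, 0.8850043395305591], [0.0, 0.0, 0.0, 1.0]]
top [[397.3750549359587, 0.0, 254.8045587297751], [0.0, 397.3750549359587, 197.17050951719867], [0.0, 0.0, 1.0]]
[[-0.021225327568689265, -0.9997596145205783, -0.00549532922277029, 0.015893412655749607], [-0.9785393298209556, 0.021901036769769257, -0.20489295883940004, 0.5960654079117625], [0.2049640589546292, 0.0010284756069109233, -0.9787689598545558, 0.8832941326702207], [0.0, 0.0, 0.0, 1.0]]
wrist [[297.3186396354542, 0.0, 254.24591768348688], [0.0, 297.3186396354542, 190.9376433064103], [0.0, 0.0, 1.0]]
[[0.9999996661703295, -0.00014008302626018052, -0.000805006816402841, -6.0984682678122404e-05], [0.0003944607311706599, 0.9455526463217648, 0.32546895003154785, -0.08392270898797186], [0.0007155836500826517, -0.325469158923933, 0.9455523859254898, -0.17151011683075476], [0.0, 0.0, 0.0, 1.0]]
```

View pics/side0.png

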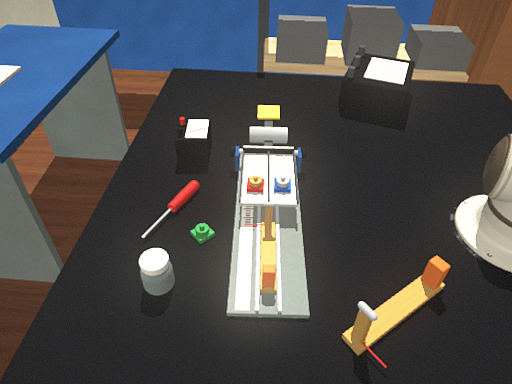

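View pics/top0.png

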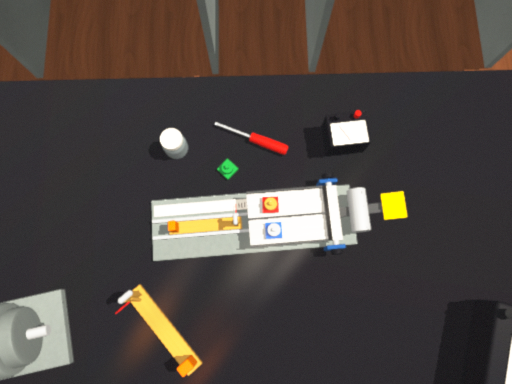

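View pics/wrist0.png

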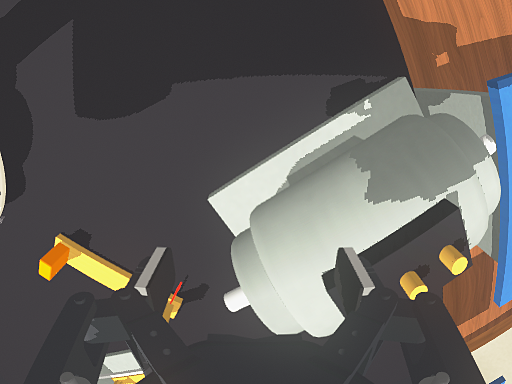

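The side view shows the ramp assembly in the middle. Yellow pad at (268,112), red sample at (255,184), blue at (283,184), and the gauge in the channel with its handle at about (268,275). There are two brass gauges: one in the channel (top 173–240, 225), and a larger one loose on the bench (top 125–195, 290–370). The one in the channel is the smaller and fits the description. The green object (top 228,169) is a decoy.

Run:
```python
import cv2
t=cv2.imread("pics/top0.png"); s=cv2.imread("pics/side0.png")
cv2.imwrite("pics/topL.png",cv2.resize(t[175:275,140:260],None,fx=6,fy=6,interpolation=cv2.INTER_CUBIC)[:600])
cv2.imwrite("pics/topR.png",cv2.resize(t[165:265,300:420],None,fx=6,fy=6,interpolation=cv2.INTER_CUBIC))
cv2.imwrite("pics/sideC.png",cv2.resize(s[95:215,220:320],None,fx=5,fy=5,interpolation=cv2.INTER_CUBIC))
cv2.imwrite("pics/sideD.png",cv2.resize(s[195:325,215:325],None,fx=4.6,fy=4.6,interpolation=cv2.INTER_CUBIC))
```

```text
(no output)
```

View pics/topL.png

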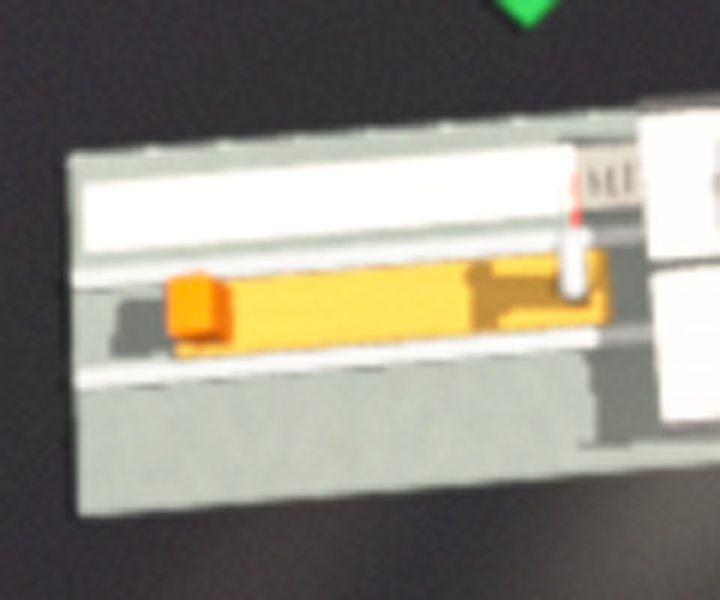

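View pics/topR.png

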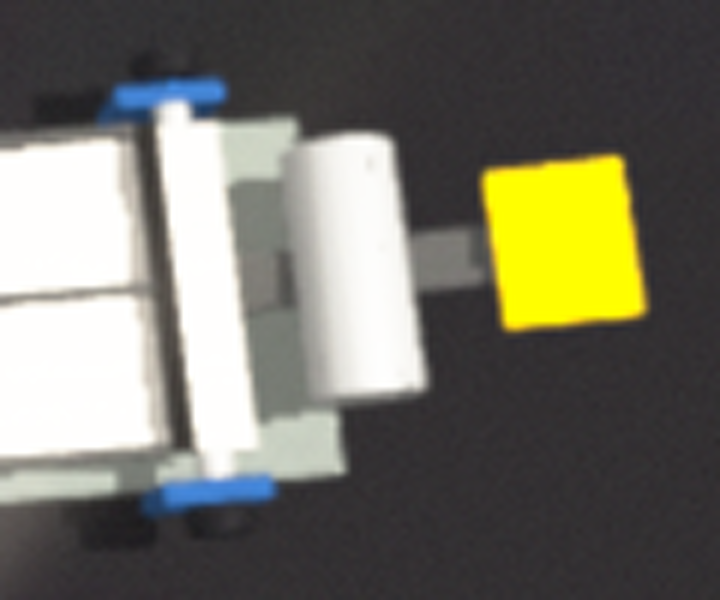

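View pics/sideC.png

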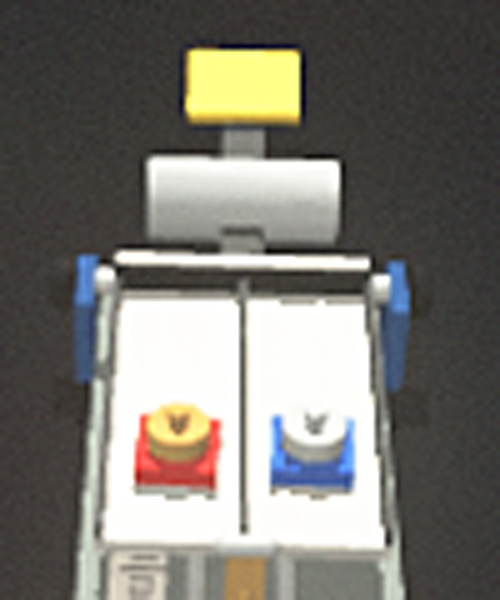

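View pics/sideD.png

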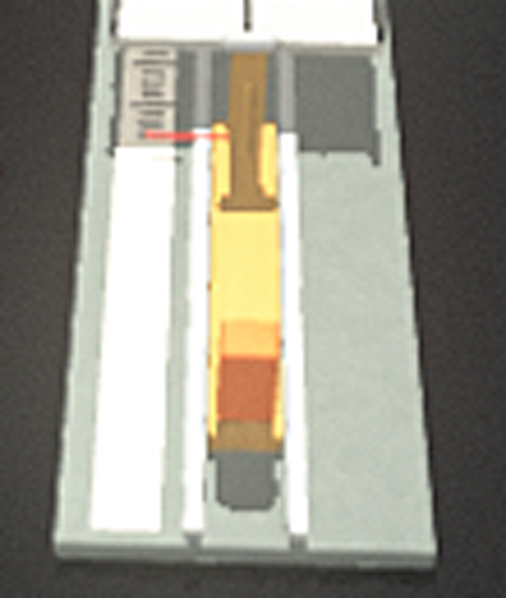

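```bash
cat > h.py <<'E'
import numpy as np
from scipy.optimize import least_squares
CAM={"side":(395.42987,255.19674,187.84589,np.array([[-0.9964607542378586,-0.08261177961315955,0.01553251856153745,0.5720620924405632],[-0.06620595497731566,0.6574509007603555,-0.7505831630238842,0.10013551722547051],[0.05179514252571757,-0.7489550099695867,-0.6605934122076882,0.8850043395305591]])),
"top":(397.375055,254.804559,197.17051,np.array([[-0.021225327568689265,-0.9997596145205783,-0.00549532922277029,0.015893412655749607],[-0.9785393298209556,0.021901036769769257,-0.20489295883940004,0.5960654079117625],[0.2049640589546292,0.0010284756069109233,-0.9787689598545558,0.8832941326702207]]))}
def proj(n,P):
    f,cx,cy,V=CAM[n]; P=np.atleast_2d(P); c=P@V[:,:3].T+V[:,3]
    return np.c_[cx+f*c[:,0]/c[:,2],cy+f*c[:,1]/c[:,2]]
def ray_z(n,uv,z):
    f,cx,cy,V=CAM[n]; d=V[:,:3].T@np.array([(uv[0]-cx)/f,(uv[1]-cy)/f,1]); o=-V[:,:3].T@V[:,3]
    return o+d*(z-o[2])/d[2]
def S2W(p,pose):  # stand->world
    x,y,a=pose; p=np.atleast_2d(p); c,s=np.cos(a),np.sin(a)
    return np.c_[x+c*p[:,0]-s*p[:,1], y+s*p[:,0]+c*p[:,1], p[:,2]]
def R2S(p,t):
    p=np.atleast_2d(p); c,s=np.cos(t),np.sin(t)
    return np.c_[p[:,0], c*p[:,1]-s*p[:,2], .05+s*p[:,1]+c*p[:,2]]
E
cat > fit.py <<'E'
from h import *
T=[((.075,.44,.012),(151.3,200.8)),((-.075,.44,.012),(153,261.2)),((.075,-.06,.012),(349.5,184.7)),((-.075,-.06,.012),(357.7,243.7))]
pc=[]
for sx,sy in [(1,1),(1,-1),(-1,-1),(-1,1)]:
    q=np.array([.03*sx,-.1342+sy*.025*np.cos(.2),.0409-sy*.025*np.sin(.2)]); pc.append(R2S(q,0)[0])
uv=[(483,172),(622,155),(647,315),(507,330)]
T+= [(p,(300+u/6,165+v/6)) for p,(u,v) in zip(pc,uv)]
Sd=[((.075,.44,.012),(227,314)),((-.075,.44,.012),(309.6,314.6))]
def res(p):
    r=[proj("top",S2W(np.array([a]),p))[0]-b for a,b in T]+[proj("side",S2W(np.array([a]),p))[0]-b for a,b in Sd]
    return np.ravel(r)
s=least_squares(res,[.45,-.2,0])
print(s.x,np.degrees(s.x[2])); print(s.fun.reshape(-1,2).round(1))
p=s.x
print("pad",S2W(R2S([0,-.1342,.0409],0),p))
# gauge handle top corners at z=.067 top img
hu=[(167,277),(212,277),(220,338),(170,338)]
for u,v in hu:
    w=ray_z("top",(140+u/6,175+v/6),.067); c,s_=np.cos(p[2]),np.sin(p[2]); d=w[:2]-p[:2]
    print("handle corner stand",c*d[0]+s_*d[1],-s_*d[0]+c*d[1])
for u,v in [(560,263),(587,263)]:
    w=ray_z("top",(140+u/6,175+v/6),.088); d=w[:2]-p[:2]; print("roller",c*d[0]+s_*d[1],-s_*d[0]+c*d[1])
E
python3 fit.py
```

```text
[ 0.55560933 -0.1808125   0.06101406] 3.4958480108784005
[[-0.2 -0.2]
 [-0.1 -0.2]
 [-0.1 -0.3]
 [-0.2  0.2]
 [ 0.1  0.3]
 [-0.6  0.5]
 [-0.5 -0.4]
 [-0.1 -0.5]
 [-0.1 -1.6]
 [ 0.7  0.1]]
pad [[ 0.56379234 -0.31476279  0.0909    ]]
handle corner stand 0.010502650959431044 0.3883048468081021
handle corner stand 0.009046345411147388 0.3708098127668264
handle corner stand -0.015065297630627788 0.368700704603935
handle corner stand -0.013458507054802647 0.3880368585776973
roller -2.149829146647249e-05 0.2342534679944458
roller -0.0008751802373412731 0.22400200961999328
```

The fit agrees within about 0.6 px in the top view. The stand is at (0.556, -0.181), yaw 3.5°, and the pad is at (0.564, -0.315, 0.091). The handle is at stand y ≈ 0.379 and the tip ≈ 0.229, consistent with the given 150 mm and 225–250 mm. Next I'll go above the pad with the fingers shut.

Emit:
send_rows(targets=[[1,24,-55,0,-6.5],[1,48,-110,0,-13],[1,72,-165,0,-19.5],[1,96,-220,0,-26],[1,120,-275,0,-32.5],[1,144,-330,0,-39],[1,168,-385,0,-45.5],[1,192,-440,0,-52],[1,216,-495,0,-58.5],[1,240,-550,0,-64.7]], squeeze=20)

```text
time: 1.4
ee_pos: [0.4443, -0.0413, 0.202]
tcp_rot: [-180.0, -0.0, 3.3]
wrist_force: [1.3, 0.4, -0.4]
opening: 0.0001
```

Emit:
send_rows(targets=[[1,24,-55,0,0],[1,48,-110,0,0],[1,72,-165,0,0],[1,96,-220,0,0],[1,120,-276,0,0],[1,120,-276,-30,0],[1,120,-276,-60,0],[1,120,-276,-80,0],[1,120,-276,-90,0],[1,120,-276,-90,0]])

```text
time: 2.65
ee_pos: [0.5636, -0.315, 0.1116]
tcp_rot: [-180.0, 0.0, 3.5]
wrist_force: [0.1, -1.0, 0.5]
opening: 0.0003
```

```bash
cat > snap.py <<'E'
import sys,cv2
from workcell import bot
o=bot.get_obs(); print(o['time'],o['ee_pos'].round(4),o['tcp_rot'].round(2),o['wrist_force'].round(2),o['opening'])
k=sys.argv[1]
t=bot.camera("top")["pixels"][:,:,::-1]; s=bot.camera("side")["pixels"][:,:,::-1]
a=cv2.resize(t[170:270,145:425],(784,280),interpolation=cv2.INTER_CUBIC)
b=cv2.resize(s[90:220,200:330],(312,312),interpolation=cv2.INTER_CUBIC)
c=cv2.resize(s[:,130:400],(219,312),interpolation=cv2.INTER_AREA)
import numpy as np
im=np.zeros((592,784,3),np.uint8); im[:280]=a; im[280:,:312]=b; im[280:,320:539]=c
cv2.imwrite(f"pics/{k}.png",im)
E
python3 snap.py a1
```

```text
2.65 [ 0.5636 -0.315   0.1116] [-1.7997e+02  5.0000e-02  3.5400e+00] [ 0.12 -0.98  0.53] 0.00031465791785675147
```

View pics/a1.png

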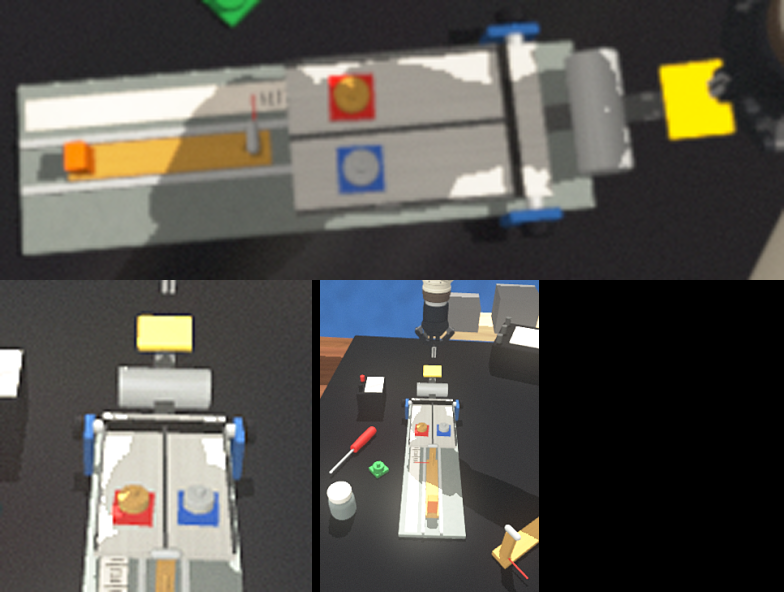

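The tip is centred over the yellow pad: fingertips at (167,287), pad at (165,332). Both samples are up, red at (352,97) and blue at (360,168). I'll lower slowly to contact.

Emit:
send_rows(targets=[[1,0,0,-4,0],[1,0,0,-8,0],[1,0,0,-12,0],[1,0,0,-14,0],[1,0,0,-15,0],[1,0,0,-16,0],[1,0,0,-17,0],[1,0,0,-17,0]])

```text
time: 3.75
ee_pos: [0.5639, -0.3152, 0.0949]
tcp_rot: [-180.0, 0.0, 3.5]
wrist_force: [0.2, -0.5, -0.9]
opening: 0.0
```

Emit:
send_rows(targets=[[1,0,0,-0.8,0],[1,0,-0.2,-1.6,0],[1,0,-0.4,-2.4,0],[1,0,-0.6,-3.2,0],[1,0,-0.8,-4,0]])

```text
time: 4.38
ee_pos: [0.5639, -0.316, 0.0909]
tcp_rot: [-180.0, -0.0, 3.5]
wrist_force: [0.3, -0.2, 0.2]
opening: 0.0
```

Emit:
send_rows(targets=[[1,0,0,-0.8,0],[1,0,-0.2,-1.6,0],[1,0,-0.4,-2.4,0],[1,0,-0.6,-3.2,0],[1,0,-0.8,-4,0]])

```text
time: 5.0
ee_pos: [0.5639, -0.3168, 0.0869]
tcp_rot: [180.0, -0.0, 3.5]
wrist_force: [-0.2, 0.0, -0.9]
opening: -0.0001
```

```bash
python3 snap.py a2
python3 - <<'E'
from workcell import bot; import cv2
cv2.imwrite("pics/w2.png",bot.camera("wrist")["pixels"][:,:,::-1])
s=bot.camera("side")["pixels"][:,:,::-1]; cv2.imwrite("pics/s2.png",cv2.resize(s[70:150,230:310],None,fx=7,fy=7,interpolation=cv2.INTER_CUBIC))
E
```

```text
5.0 [ 0.5639 -0.3168  0.0869] [180.    -0.     3.54] [-0.24  0.03 -0.92] -0.00012294277561282718
```

View pics/w2.png

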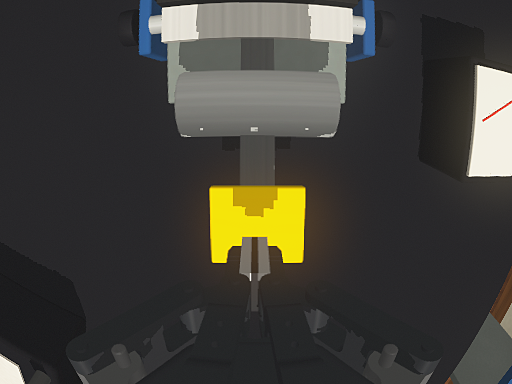

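View pics/s2.png

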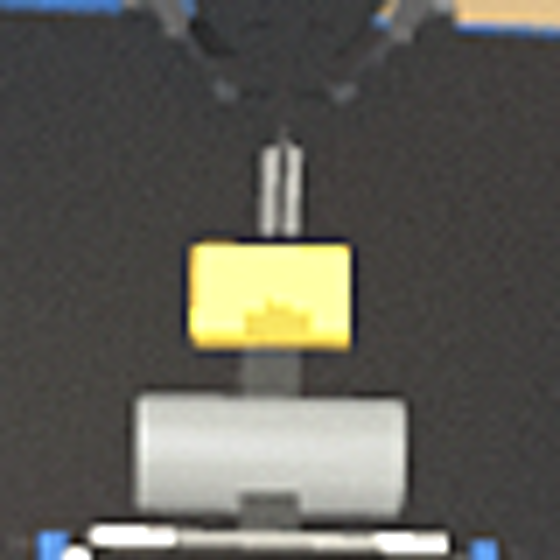

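Run:
```python
from h import *
p=[0.55560933,-0.1808125,0.06101406]
def f(uv): return ((uv-[230,70])*7).round(0)
print("tip",f(proj("side",[[.5639,-.3168,.0869]])))
for t in (0,.03):
  for sx,sy in [(1,1),(1,-1),(-1,-1),(-1,1)]:
    q=np.array([.03*sx,-.1342+sy*.025*np.cos(.2),.0409-sy*.025*np.sin(.2)])
    w=S2W(R2S(q,t),p); print(t,w.round(4),f(proj("side",w)))
```

```text
tip [[272. 292.]]
0 [[ 0.5922 -0.2885  0.0859]] [[195. 327.]]
0 [[ 0.5952 -0.3374  0.0959]] [[197. 241.]]
0 [[ 0.5353 -0.341   0.0959]] [[347. 245.]]
0 [[ 0.5324 -0.2921  0.0859]] [[349. 331.]]
0.03 [[ 0.5923 -0.2895  0.0826]] [[194. 333.]]
0.03 [[ 0.5953 -0.3387  0.0911]] [[197. 250.]]
0.03 [[ 0.5354 -0.3424  0.0911]] [[347. 254.]]
0.03 [[ 0.5324 -0.2932  0.0826]] [[349. 337.]]
```

View pics/a2.png

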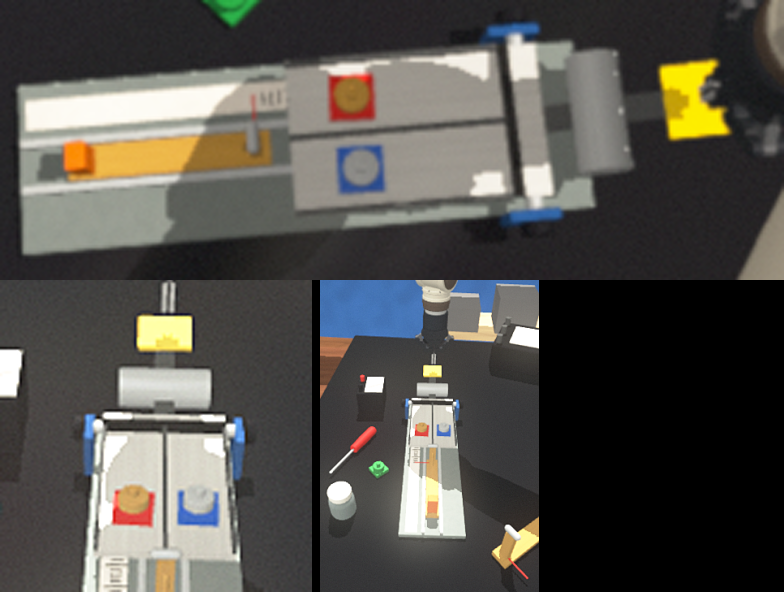

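The pad is exactly where predicted. However, the visible fingertips end at side row 238 in the crop instead of 292, so the tips are about 30 mm above the nominal TCP. The wrist view (tips at row 238) agrees. I'll keep going down slowly and find contact by force.

Emit:
send_rows(targets=[[1,0,0.5,-1.5,0],[1,0,1,-3,0],[1,0,1.3,-4.5,0],[1,0,1.3,-6,0],[1,0,1.3,-7.5,0],[1,0,1.3,-9,0]])

```text
time: 5.95
ee_pos: [0.5639, -0.3155, 0.0779]
tcp_rot: [-180.0, -0.0, 3.5]
wrist_force: [-0.0, -0.3, -0.1]
opening: -0.0
```

Emit:
send_rows(targets=[[1,0,0,-1,0],[1,0,0,-2,0],[1,0,0,-3,0],[1,0,0,-4,0],[1,0,0,-5,0]])

```text
time: 6.58
ee_pos: [0.5639, -0.3155, 0.0729]
tcp_rot: [-180.0, -0.0, 3.5]
wrist_force: [-0.4, -0.1, 0.8]
opening: 0.0001
```

Emit:
send_rows(targets=[[1,0,0,-1,0],[1,0,0,-2,0],[1,0,0,-3,0],[1,0,0,-4,0],[1,0,0,-5,0]])

```text
time: 7.2
ee_pos: [0.5639, -0.3155, 0.0679]
tcp_rot: [180.0, -0.0, 3.5]
wrist_force: [0.9, -0.4, -0.2]
opening: 0.0002
```

```bash
python3 snap.py a3
python3 - <<'E'
from workcell import bot; import cv2
cv2.imwrite("pics/w3.png",bot.camera("wrist")["pixels"][150:300,150:350,::-1])
E
```

```text
7.2 [ 0.5639 -0.3155  0.0679] [180.    -0.     3.54] [ 0.91 -0.39 -0.2 ] 0.0001927754414363882
```

View pics/a3.png

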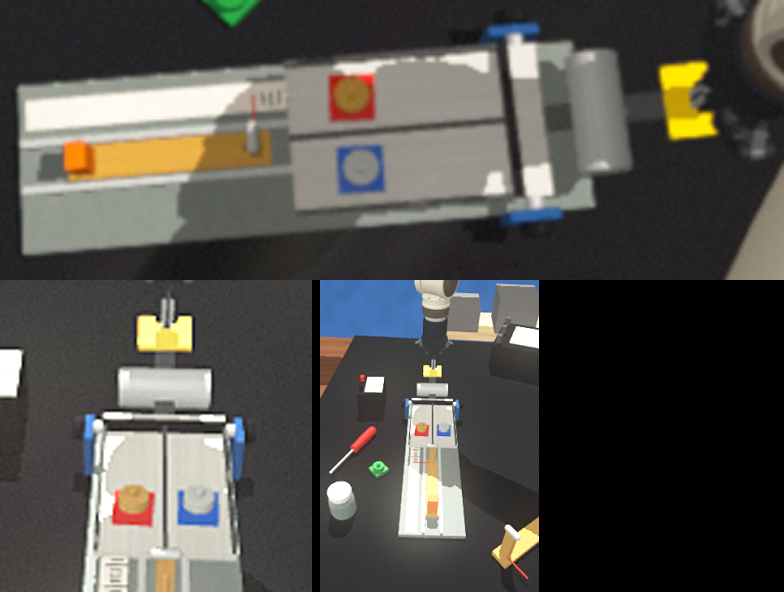

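View pics/w3.png

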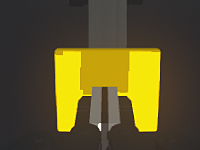

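The fingertips are now over the pad (side crop 167,326), just above its face. I'll creep on down.

Emit:
send_rows(targets=[[1,0,0,-0.8,0],[1,0,0,-1.6,0],[1,0,0,-2.4,0],[1,0,0,-3.2,0],[1,0,0,-4,0]])

```text
time: 7.98
ee_pos: [0.5639, -0.3155, 0.064]
tcp_rot: [180.0, -0.0, 3.5]
wrist_force: [0.5, 0.6, -0.9]
opening: 0.0001
```

Emit:
send_rows(targets=[[1,0,0,-0.8,0],[1,0,0,-1.6,0],[1,0,0,-2.4,0],[1,0,0,-3.2,0]])

```text
time: 8.48
ee_pos: [0.5641, -0.3157, 0.0631]
tcp_rot: [179.9, -0.1, 3.5]
wrist_force: [-6.1, 2.0, 15.2]
opening: 0.0001
```

Emit:
send_rows(targets=[[1,0,0,-0.5,0],[1,0,-0.1,-1,0],[1,0,-0.2,-1.5,0],[1,0,-0.3,-2,0]])

```text
time: 8.98
ee_pos: [0.5642, -0.3162, 0.0613]
tcp_rot: [179.9, -0.1, 3.5]
wrist_force: [-4.5, 2.3, 15.2]
opening: -0.0001
```

Emit:
send_rows(targets=[[1,0,-0.1,-0.7,0],[1,0,-0.2,-1.4,0],[1,0,-0.3,-2.1,0],[1,0,-0.4,-2.8,0],[1,0,-0.5,-3.5,0],[1,0,-0.6,-4.2,0],[1,0,-0.7,-4.9,0],[1,0,-0.9,-5.6,0]])

```text
time: 9.98
ee_pos: [0.5643, -0.3176, 0.056]
tcp_rot: [179.8, -0.1, 3.5]
wrist_force: [-5.2, 0.3, 15.8]
opening: 0.0004
```

Emit:
send_rows(targets=[[1,0,-0.1,-0.7,0],[1,0,-0.2,-1.4,0],[1,0,-0.3,-2.1,0],[1,0,-0.4,-2.8,0],[1,0,-0.5,-3.5,0],[1,0,-0.6,-4.2,0],[1,0,-0.7,-4.9,0],[1,0,-0.9,-5.6,0]])

```text
time: 10.98
ee_pos: [0.5643, -0.3188, 0.0505]
tcp_rot: [179.8, -0.1, 3.5]
wrist_force: [-4.9, -0.9, 16.6]
opening: -0.0001
```

```bash
python3 snap.py a4
```

```text
10.975 [ 0.5643 -0.3188  0.0505] [ 1.7981e+02 -1.3000e-01  3.5100e+00] [-4.86 -0.89 16.61] -9.610348925786457e-05
```

View pics/a4.png

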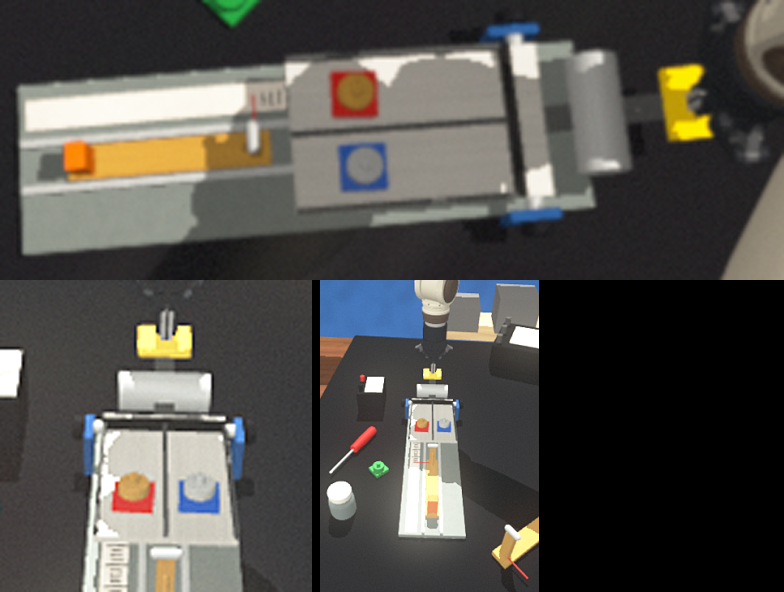

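Ramp is at about 0.10 rad and both pads are still up (red 352,93; blue 362,166). I'll continue and track the red/blue centroids numerically.

```bash
cat > trk.py <<'E'
from workcell import bot
import numpy as np,cv2
def trk():
    o=bot.get_obs(); im=bot.camera("side")["pixels"][:,:,::-1]
    hsv=cv2.cvtColor(np.ascontiguousarray(im),cv2.COLOR_BGR2HSV)[130:240,235:310]
    h,s,v=hsv[...,0].astype(int),hsv[...,1],hsv[...,2]
    r=((h<6)|(h>174))&(s>170)&(v>60); b=(abs(h-112)<10)&(s>120)&(v>60)
    def med(m,c0,c1):
        ys,xs=np.nonzero(m[:,c0:c1]); return (round(xs.mean()+c0+235,1),round(ys.mean()+130,1),len(xs)) if len(xs) else None
    print(round(o['time'],2),"z",round(o['ee_pos'][2]*1e3,2),"F",o['wrist_force'].round(1),"red",med(r,8,35),"blue",med(b[20:],33,60))
trk()
E
python3 trk.py
```

```text
11.07 z 50.34 F [-4.4 -1.  14.7] red (np.float64(254.7), np.float64(182.4), 94) blue (np.float64(282.4), np.float64(162.9), 98)
```

Emit:
send_rows(targets=[[1,0,-0.1,-0.7,0],[1,0,-0.3,-1.4,0],[1,0,-0.4,-2.1,0],[1,0,-0.6,-2.8,0],[1,0,-0.7,-3.5,0],[1,0,-0.9,-4.2,0],[1,0,-1,-4.9,0],[1,0,-1.2,-5.6,0]])

```text
time: 12.12
ee_pos: [0.5644, -0.3199, 0.0447]
tcp_rot: [179.8, -0.1, 3.5]
wrist_force: [-3.9, -0.3, 15.3]
opening: 0.0003
```

```bash
python3 trk.py
```

```text
12.12 z 44.73 F [-3.9 -0.3 15.3] red (np.float64(254.6), np.float64(180.1), 95) blue (np.float64(282.6), np.float64(160.4), 97)
```

Emit:
send_rows(targets=[[1,0,-0.1,-0.6,0],[1,0,-0.3,-1.2,0],[1,0,-0.4,-1.8,0],[1,0,-0.6,-2.4,0],[1,0,-0.7,-3,0],[1,0,-0.9,-3.6,0],[1,0,-1,-4.2,0]])

```text
time: 13.05
ee_pos: [0.5644, -0.3205, 0.0404]
tcp_rot: [179.9, -0.1, 3.5]
wrist_force: [-4.6, 1.3, 15.3]
opening: 0.0002
```

```bash
python3 trk.py; python3 snap.py a5
```

```text
13.05 z 40.44 F [-4.6  1.3 15.3] red (np.float64(254.8), np.float64(178.3), 93) blue (np.float64(282.8), np.float64(158.8), 97)
13.1 [ 0.5644 -0.3205  0.0403] [ 1.7987e+02 -1.3000e-01  3.5200e+00] [-4.2   0.71 15.1 ] 0.0001240020580271765
```

View pics/a5.png

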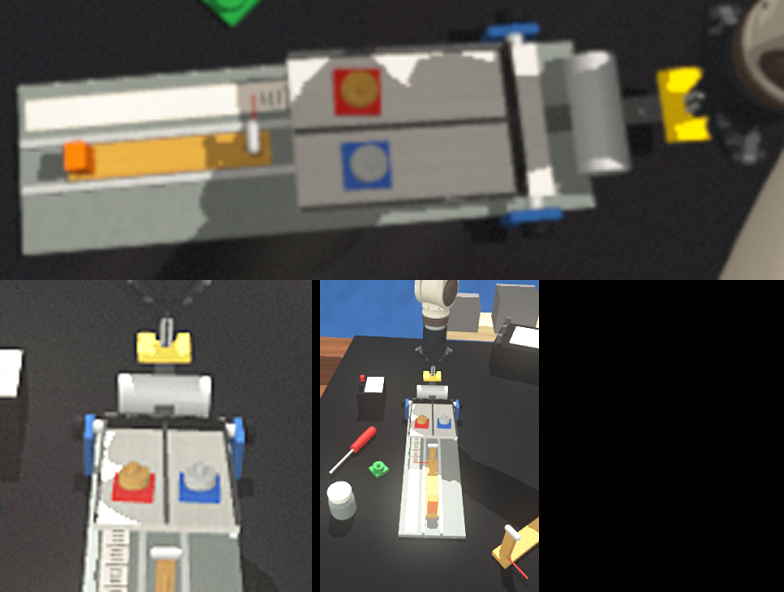

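Neither has slipped (red 358,92; blue 367,165 in the top crop), and the tilt is about 0.17. I'll take finer steps from here.

Emit:
send_rows(targets=[[1,0,-0.1,-0.5,0],[1,0,-0.2,-1,0],[1,0,-0.3,-1.5,0],[1,0,-0.4,-2,0],[1,0,-0.5,-2.5,0],[1,0,-0.6,-3,0]])

```text
time: 13.95
ee_pos: [0.5644, -0.3209, 0.0374]
tcp_rot: [179.9, -0.1, 3.5]
wrist_force: [-4.5, 2.2, 15.8]
opening: -0.0003
```

```bash
python3 trk.py
```

```text
13.95 z 37.38 F [-4.5  2.2 15.8] red (np.float64(254.7), np.float64(177.1), 95) blue (np.float64(282.4), np.float64(157.2), 93)
```

Emit:
send_rows(targets=[[1,0,-0.1,-0.4,0],[1,0,-0.2,-0.8,0],[1,0,-0.2,-1.2,0],[1,0,-0.3,-1.6,0],[1,0,-0.3,-1.6,0]])

```text
time: 14.62
ee_pos: [0.5644, -0.3211, 0.0357]
tcp_rot: [179.9, -0.1, 3.5]
wrist_force: [-4.2, 1.2, 14.9]
opening: 0.0001
```

```bash
python3 trk.py
```

```text
14.62 z 35.7 F [-4.2  1.2 14.9] red (np.float64(254.5), np.float64(176.3), 91) blue (np.float64(283.0), np.float64(156.6), 101)
```

Emit:
send_rows(targets=[[1,0,-0.1,-0.4,0],[1,0,-0.2,-0.8,0],[1,0,-0.2,-1.2,0],[1,0,-0.3,-1.6,0],[1,0,-0.3,-1.6,0]])

```text
time: 15.3
ee_pos: [0.5644, -0.3213, 0.0341]
tcp_rot: [179.9, -0.1, 3.5]
wrist_force: [-5.3, 2.0, 15.3]
opening: -0.0001
```

```bash
python3 trk.py
```

```text
15.3 z 34.11 F [-5.3  2.  15.3] red (np.float64(255.1), np.float64(175.6), 94) blue (np.float64(282.9), np.float64(156.0), 104)
```

Emit:
send_rows(targets=[[1,0,-0.1,-0.4,0],[1,0,-0.2,-0.8,0],[1,0,-0.2,-1.2,0],[1,0,-0.3,-1.6,0],[1,0,-0.3,-1.6,0]])

```text
time: 15.98
ee_pos: [0.5644, -0.3214, 0.0325]
tcp_rot: [179.9, -0.1, 3.5]
wrist_force: [-3.8, 3.7, 16.3]
opening: -0.0004
```

```bash
python3 trk.py
```

```text
15.97 z 32.54 F [-3.8  3.7 16.3] red (np.float64(255.1), np.float64(174.8), 95) blue (np.float64(282.8), np.float64(155.1), 101)
```

Emit:
send_rows(targets=[[1,0,-0.1,-0.4,0],[1,0,-0.3,-0.8,0],[1,0,-0.4,-1.2,0],[1,0,-0.5,-1.6,0],[1,0,-0.5,-1.6,0]])

```text
time: 16.65
ee_pos: [0.5644, -0.3216, 0.0309]
tcp_rot: [180.0, -0.1, 3.6]
wrist_force: [-6.1, 5.9, 14.8]
opening: 0.0001
```

```bash
python3 trk.py
```

```text
16.65 z 30.9 F [-6.1  5.9 14.8] red (np.float64(254.8), np.float64(174.1), 93) blue (np.float64(282.8), np.float64(154.3), 97)
```

Emit:
send_rows(targets=[[1,0,-0.1,-0.4,0],[1,0,-0.3,-0.8,0],[1,0,-0.4,-1.2,0],[1,0,-0.5,-1.6,0],[1,0,-0.5,-1.6,0]])

```text
time: 17.32
ee_pos: [0.5644, -0.3217, 0.0292]
tcp_rot: [-180.0, -0.1, 3.6]
wrist_force: [-4.4, 6.2, 15.8]
opening: -0.0001
```

```bash
python3 trk.py
```

```text
17.32 z 29.17 F [-4.4  6.2 15.8] red (np.float64(254.8), np.float64(173.2), 96) blue (np.float64(282.9), np.float64(153.5), 96)
```

Emit:
send_rows(targets=[[1,0,-0.1,-0.4,0],[1,0,-0.3,-0.8,0],[1,0,-0.4,-1.2,0],[1,0,-0.4,-1.2,0]])

```text
time: 17.88
ee_pos: [0.5644, -0.3218, 0.0279]
tcp_rot: [-180.0, -0.1, 3.6]
wrist_force: [-3.2, 7.6, 15.1]
opening: 0.0002
```

```bash
python3 trk.py; python3 snap.py a6
```

```text
17.88 z 27.9 F [-3.2  7.6 15.1] red (np.float64(255.0), np.float64(172.6), 92) blue (np.float64(282.9), np.float64(152.9), 104)
17.925 [ 0.5644 -0.3218  0.0279] [-1.7996e+02 -1.2000e-01  3.5900e+00] [-4.87  7.55 14.61] -0.00010747791186750535
```

View pics/a6.png

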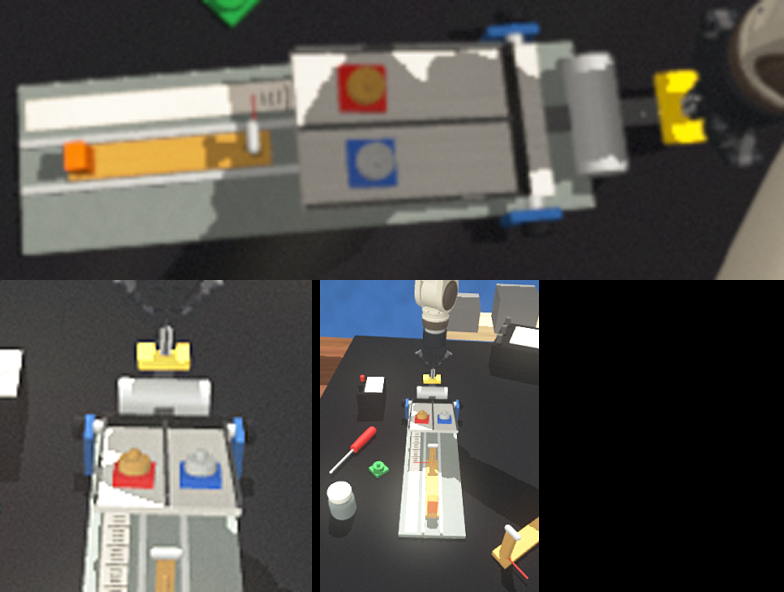

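Emit:
send_rows(targets=[[1,0,0.2,-0.4,0],[1,0,0.4,-0.8,0],[1,0,0.6,-1.2,0],[1,0,0.6,-1.2,0]])

```text
time: 18.52
ee_pos: [0.5645, -0.3218, 0.0269]
tcp_rot: [180.0, -0.1, 3.6]
wrist_force: [-5.1, 4.6, 16.3]
opening: 0.0002
```

```bash
python3 trk.py
```

```text
18.52 z 26.89 F [-5.1  4.6 16.3] red (np.float64(255.2), np.float64(172.1), 97) blue (np.float64(282.8), np.float64(152.5), 97)
```

Emit:
send_rows(targets=[[1,0,0,-0.4,0],[1,0,0,-0.8,0],[1,0,0,-1.2,0],[1,0,0,-1.2,0]])

```text
time: 19.08
ee_pos: [0.5645, -0.3219, 0.0257]
tcp_rot: [180.0, -0.1, 3.6]
wrist_force: [-3.7, 4.7, 16.5]
opening: -0.0002
```

```bash
python3 trk.py
```

```text
19.07 z 25.69 F [-3.7  4.7 16.5] red (np.float64(254.7), np.float64(169.6), 87) blue (np.float64(283.0), np.float64(151.9), 101)
```

Emit:
send_rows(targets=[[1,0,0,-0.4,0],[1,0,0,-0.8,0],[1,0,0,-1.2,0],[1,0,0,-1.2,0]])

```text
time: 19.62
ee_pos: [0.5645, -0.3219, 0.0245]
tcp_rot: [180.0, -0.1, 3.6]
wrist_force: [-4.0, 4.5, 15.1]
opening: 0.0003
```

```bash
python3 trk.py
```

```text
19.62 z 24.48 F [-4.   4.5 15.1] red (np.float64(255.6), np.float64(160.9), 79) blue (np.float64(282.7), np.float64(151.3), 98)
```

Red is slipping and blue is steady. I'll hold the ramp here and wait.

Emit:
send_rows(targets=[[1,0,0,0,0],[1,0,0,0,0],[1,0,0,0,0],[1,0,0,0,0],[1,0,0,0,0],[1,0,0,0,0]])

```text
time: 20.42
ee_pos: [0.5645, -0.3219, 0.0245]
tcp_rot: [180.0, -0.1, 3.6]
wrist_force: [-4.8, 4.0, 15.8]
opening: -0.0002
```

```bash
python3 trk.py;python3 snap.py a7
```

```text
20.43 z 24.47 F [-4.8  4.  15.8] red (np.float64(256.1), np.float64(153.1), 72) blue (np.float64(282.7), np.float64(151.3), 98)
20.475 [ 0.5645 -0.3219  0.0245] [ 1.7997e+02 -1.3000e-01  3.5600e+00] [-4.38  4.45 16.3 ] -0.00020384108465157177
```

View pics/a7.png

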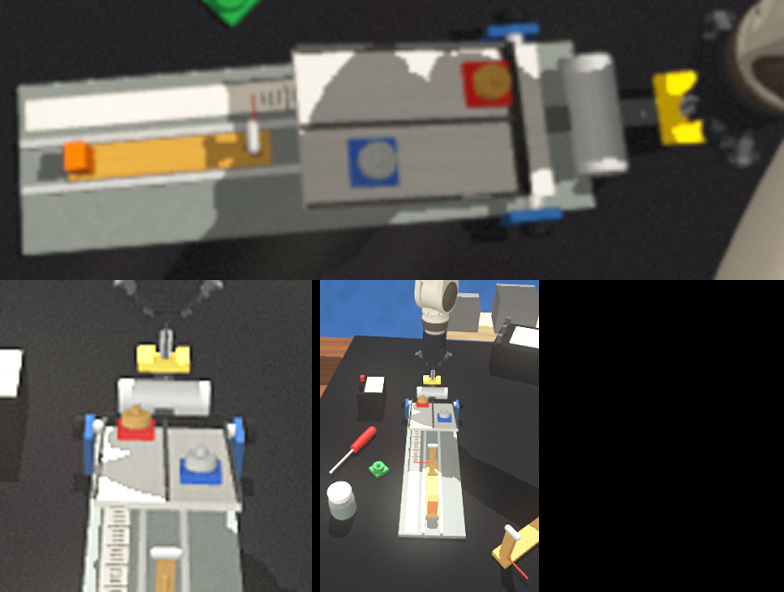

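Red rests against the black stop (its edge at 513, 85 in the top crop) and blue has stayed up (373,161). Tilt is about 0.27. Lift off gently, then go round behind the handle.

Emit:
send_rows(targets=[[1,0,0,0,0],[1,0,0,1,0],[1,0,0,2,0],[1,0,0,4,0],[1,0,0,10,0],[1,0,0,30,0],[1,0,0,70,0],[1,0,0,120,0],[1,0,0,175,0],[1,0,0,175,0]])

```text
time: 21.82
ee_pos: [0.5653, -0.323, 0.204]
tcp_rot: [179.7, -0.4, 3.5]
wrist_force: [-0.2, -0.8, -0.1]
opening: -0.0005
```

Emit:
send_rows(targets=[[1,-3,56,0,0],[1,-7,112,0,0],[1,-10,168,0,0],[1,-14,224,0,0],[1,-17,280,0,0],[1,-21,336,0,0],[1,-24,392,0,0],[1,-28,448,0,0],[1,-31,504,0,0],[1,-34.5,561,0,0]])

```text
time: 23.08
ee_pos: [0.5289, 0.2406, 0.1975]
tcp_rot: [-180.0, -0.0, 3.5]
wrist_force: [1.4, -0.5, -0.2]
opening: 0.0003
```

```bash
python3 trk.py;python3 snap.py a8
```

```text
23.07 z 197.52 F [ 1.4 -0.5 -0.2] red (np.float64(249.1), np.float64(151.3), 15) blue None
23.125 [0.528  0.2463 0.1967] [-1.7987e+02  2.0000e-02  3.7400e+00] [-3.37  2.11 -1.01] 9.747670985964342e-05
```

View pics/a8.png

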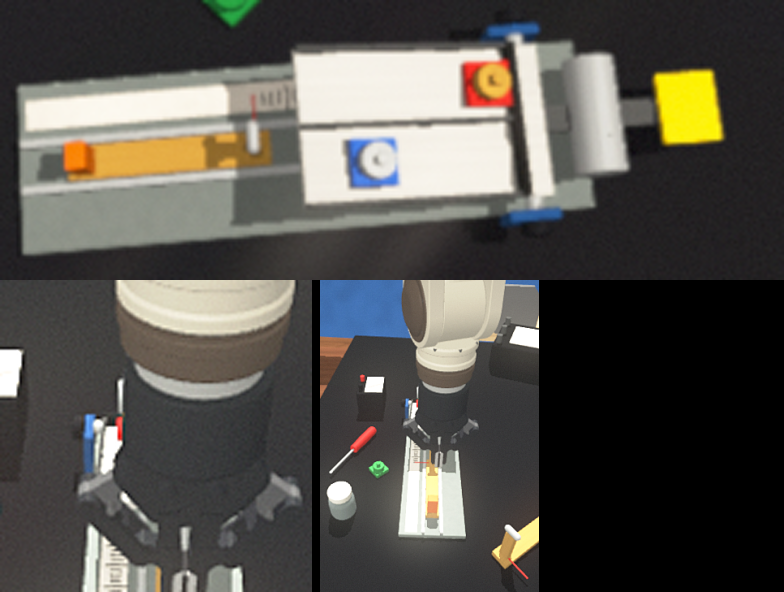

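The robot is out of the way: red at the stop (490,82), blue up (375,161). I'll descend part way behind the handle and check.

Emit:
send_rows(targets=[[1,0,3,0,0],[1,0,3,-30,0],[1,0,3,-60,0],[1,0,3,-90,0],[1,0,3,-110,0],[1,0,3,-110,0]])

```text
time: 23.98
ee_pos: [0.5289, 0.2402, 0.0859]
tcp_rot: [179.9, 0.1, 3.4]
wrist_force: [0.3, 0.1, 0.2]
opening: -0.0
```

Run:
```python
from workcell import bot; import cv2
o=bot.get_obs(); print(o['ee_pos'],o['wrist_force'])
cv2.imwrite("pics/w9.png",bot.camera("wrist")["pixels"][:,:,::-1])
s=bot.camera("side")["pixels"][:,:,::-1]; cv2.imwrite("pics/s9.png",cv2.resize(s[180:330,200:340],None,fx=4,fy=4,interpolation=cv2.INTER_CUBIC))
```

```text
[0.52886149 0.24020229 0.08586674] [0.28324102 0.14162986 0.18573335]
```

View pics/w9.png

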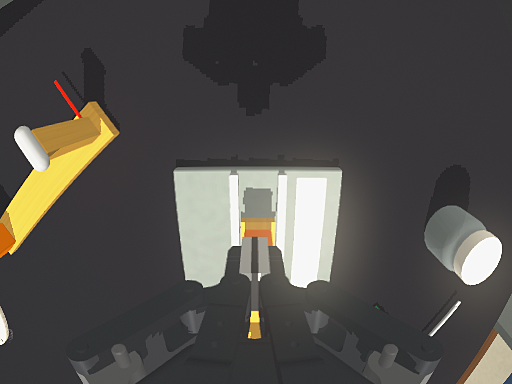

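View pics/s9.png

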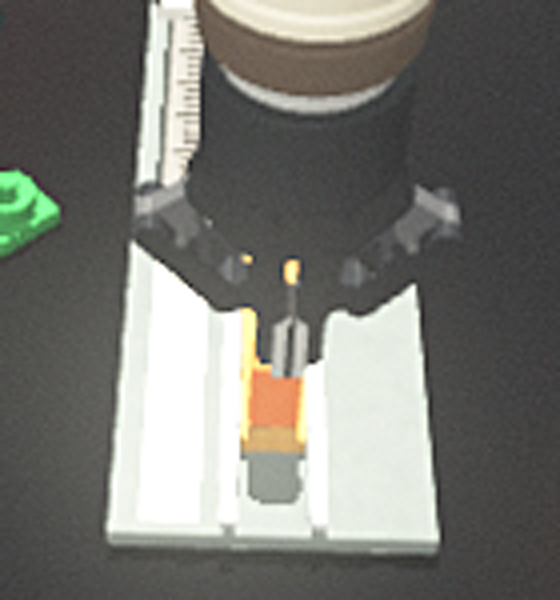

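Run:
```python
from h import *
from scipy.spatial.transform import Rotation as R
from workcell import bot
o=bot.get_obs()
M=np.array([[0.9999996661703295,-0.00014008302626018052,-0.000805006816402841,-6.1e-05],[0.0003944607311706599,0.9455526463217648,0.32546895003154785,-0.08392270898797186],[0.0007155836500826517,-0.325469158923933,0.9455523859254898,-0.17151011683075476],[0,0,0,1]])
Rt=R.from_euler('xyz',o['tcp_rot'],degrees=True).as_matrix()
def wray(u,v):
    d=np.array([u-254.246,v-190.938]); r=np.hypot(*d); th=r/297.3186; c=np.r_[np.sin(th)*d/r,np.cos(th)]
    return o['ee_pos']+Rt@M[:3,3], Rt@M[:3,:3]@c
def sray(u,v):
    f,cx,cy,V=CAM["side"]; d=V[:,:3].T@np.array([(u-cx)/f,(v-cy)/f,1]); return -V[:,:3].T@V[:,3], d/np.linalg.norm(d)
def inter(a,b):
    A=np.c_[a[1],-b[1]]; s=np.linalg.lstsq(A,b[0]-a[0],rcond=None)[0]; P=a[0]+s[0]*a[1];Q=b[0]+s[1]*b[1]; return P.round(4),Q.round(4)
print("tip",inter(wray(255,238),sray(272.5,180+375/4)), "tcp",o['ee_pos'])
p=[0.55560933,-0.1808125,0.06101406]
print("back face top",S2W(np.array([[0,.388,.067]]),p),"bottom",S2W(np.array([[0,.388,.022]]),p))
q=S2W(np.array([[0,.388,.067]]),p); pr=(proj("side",q)-[200,180])*4; print(pr, (proj("side",S2W(np.array([[0,.388,.022]]),p))-[200,180])*4)
```

```text
tip (array([0.5294, 0.252 , 0.1226]), array([0.5269, 0.2526, 0.1222])) tcp [0.52988081 0.24116587 0.08806421]
back face top [[0.53195056 0.20646552 0.067     ]] bottom [[0.53195056 0.20646552 0.022     ]]
[[278.36392931 364.65220716]] [[274.57434905 423.19152211]]
```

Both cameras agree: the lower finger edge is at y = TCP + 11 mm and z = TCP + 34 mm. The handle's back face matches the image (crop rows 365–423). I'll descend so the tips are about 45 mm up.

Emit:
send_rows(targets=[[1,1.5,0,-25,0],[1,1.5,0,-50,0],[1,1.5,0,-65,0],[1,1.5,0,-73,0],[1,1.5,0,-73,0],[1,1.5,0,-73,0]])

```text
time: 24.82
ee_pos: [0.5314, 0.2421, 0.015]
tcp_rot: [-180.0, -0.1, 3.5]
wrist_force: [-0.6, 0.1, 0.5]
opening: 0.0
```

Emit:
send_rows(targets=[[1,0,-4,0,0],[1,0,-8,0,0],[1,0,-12,0,0],[1,0,-16,0,0],[1,0,-18,0,0],[1,0,-18,0,0],[1,0,-18,0,0]])

```text
time: 25.7
ee_pos: [0.5309, 0.224, 0.014]
tcp_rot: [-180.0, -0.0, 3.5]
wrist_force: [0.6, 0.1, -0.0]
opening: -0.0001
```

Run:
```python
from workcell import bot; import cv2
o=bot.get_obs(); print(o['ee_pos'],o['wrist_force'])
s=bot.camera("side")["pixels"][:,:,::-1]; cv2.imwrite("pics/s10.png",cv2.resize(s[180:330,200:340],None,fx=4,fy=4,interpolation=cv2.INTER_CUBIC))
s=bot.camera("top")["pixels"][:,:,::-1]; cv2.imwrite("pics/t10.png",cv2.resize(s[170:270,145:425],None,fx=2.8,fy=2.8,interpolation=cv2.INTER_CUBIC))
```

```text
[0.53090859 0.22397961 0.01399613] [ 0.59039795  0.11902754 -0.04628036]
```

View pics/s10.png

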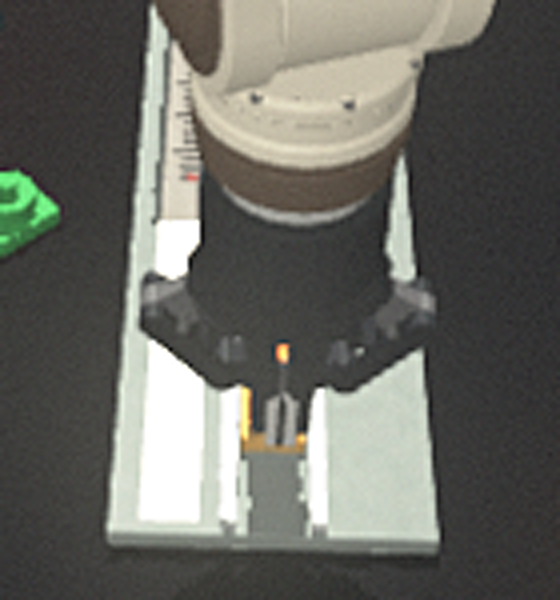

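View pics/t10.png

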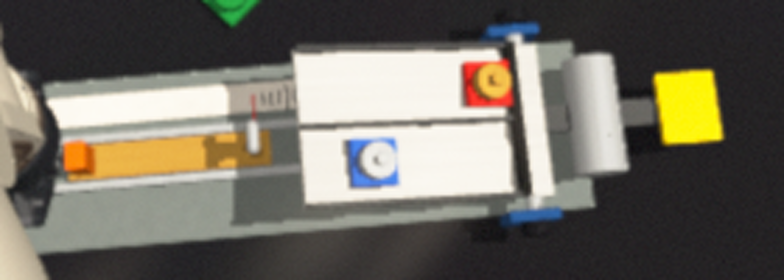

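Run:
```python
from h import *
p=[0.55560933,-0.1808125,0.06101406]
uv=np.array([(654,74),(714,69),(722,140),(663,146)])/2.8+[145,170]
for t in (.23,.25,.27,.29):
  P=np.array([[.03*sx,-.1342+sy*.025*np.cos(.2),.0409-sy*.025*np.sin(.2)] for sx,sy in [(1,1),(1,-1),(-1,-1),(-1,1)]])
  q=np.array([[.065,.2,.018],[-.065,.2,.018],[.065,.2,.0],[-.065,.2,.0]])
  yt=(.005+.035*np.cos(t))/np.sin(t)
  print(t,(proj("top",S2W(R2S(P,t),p))-uv).mean(0).round(2),((proj("top",S2W(R2S(q,t),p))-[145,170])*2.8).round(0).tolist(),"tip y",round(yt,4),"travel from .229:",round(.229-yt,4))
```

```text
0.23 [ 0.9  -0.54] [[294.0, 48.0], [307.0, 209.0], [289.0, 53.0], [302.0, 212.0]] tip y 0.1714 travel from .229: 0.0576
0.25 [ 0.57 -0.34] [[295.0, 47.0], [309.0, 209.0], [290.0, 52.0], [303.0, 211.0]] tip y 0.1573 travel from .229: 0.0717
0.27 [ 0.22 -0.13] [[297.0, 46.0], [310.0, 208.0], [291.0, 51.0], [304.0, 211.0]] tip y 0.1452 travel from .229: 0.0838
0.29 [-0.15  0.08] [[299.0, 44.0], [312.0, 207.0], [293.0, 50.0], [306.0, 210.0]] tip y 0.1348 travel from .229: 0.0942
```

Travel to contact should be about 75–95 mm. I'll push the first 60 mm steadily.

Emit:
send_rows(targets=[[1,0.2,-3,0,0],[1,0.4,-6,0,0],[1,0.6,-10,0,0],[1,0.9,-15,0,0],[1,1.2,-20,0,0],[1,1.5,-25,0,0],[1,1.8,-30,0,0],[1,2.1,-35,0,0]])

```text
time: 26.8
ee_pos: [0.533, 0.1885, 0.014]
tcp_rot: [-180.0, 0.0, 3.5]
wrist_force: [0.2, 1.3, -1.8]
opening: -0.0
```

Emit:
send_rows(targets=[[1,0.3,-5,0,0],[1,0.6,-10,0,0],[1,0.9,-15,0,0],[1,1.2,-20,0,0],[1,1.5,-24,0,0],[1,1.7,-27,0,0],[1,1.8,-29,0,0],[1,1.8,-30,0,0]])

```text
time: 27.8
ee_pos: [0.5348, 0.1588, 0.014]
tcp_rot: [-180.0, -0.0, 3.5]
wrist_force: [0.2, 0.0, -0.4]
opening: 0.0002
```

Run:
```python
from workcell import bot; import cv2
o=bot.get_obs(); print(o['ee_pos'],o['wrist_force'])
s=bot.camera("top")["pixels"][:,:,::-1]; cv2.imwrite("pics/t11.png",cv2.resize(s[170:270,145:425],None,fx=2.8,fy=2.8,interpolation=cv2.INTER_CUBIC))
```

```text
[0.53482639 0.15882127 0.01399808] [ 0.15184678  0.01856913 -0.38110422]
```

View pics/t11.png

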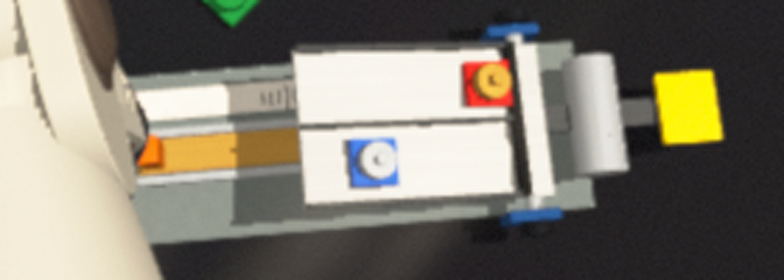

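The gauge has moved about 59 mm (handle now at 152,152) and the roller is under the ramp. I'll continue slowly and watch the force.

Emit:
send_rows(targets=[[1,0.1,-1.2,0,0],[1,0.15,-2.4,0,0],[1,0.2,-3.6,0,0],[1,0.3,-4.8,0,0],[1,0.4,-6,0,0]])

```text
time: 28.48
ee_pos: [0.5352, 0.1528, 0.014]
tcp_rot: [-180.0, -0.0, 3.5]
wrist_force: [0.4, 0.3, -0.3]
opening: 0.0
```

Emit:
send_rows(targets=[[1,0.05,-0.8,0,0],[1,0.1,-1.6,0,0],[1,0.15,-2.4,0,0],[1,0.2,-3.2,0,0],[1,0.25,-4,0,0]])

```text
time: 29.1
ee_pos: [0.5355, 0.1489, 0.014]
tcp_rot: [-180.0, -0.0, 3.5]
wrist_force: [0.3, 1.0, -0.5]
opening: 0.0001
```

Emit:
send_rows(targets=[[1,0.05,-0.6,0,0],[1,0.1,-1.2,0,0],[1,0.1,-1.8,0,0],[1,0.15,-2.4,0,0]])

```text
time: 29.6
ee_pos: [0.5356, 0.1465, 0.014]
tcp_rot: [180.0, -0.0, 3.5]
wrist_force: [0.3, -0.2, 0.6]
opening: -0.0004
```

Emit:
send_rows(targets=[[1,0.05,-0.6,0,0],[1,0.1,-1.2,0,0],[1,0.1,-1.8,0,0],[1,0.15,-2.4,0,0]])

```text
time: 30.1
ee_pos: [0.5358, 0.1441, 0.014]
tcp_rot: [-180.0, -0.0, 3.5]
wrist_force: [-0.1, 0.8, 0.3]
opening: 0.0003
```

Emit:
send_rows(targets=[[1,0,-0.5,0,0],[1,0.1,-1,0,0],[1,0.1,-1.5,0,0],[1,0.1,-2,0,0]])

```text
time: 30.6
ee_pos: [0.5358, 0.1421, 0.014]
tcp_rot: [180.0, 0.0, 3.5]
wrist_force: [-0.0, 0.3, 0.8]
opening: 0.0003
```

Emit:
send_rows(targets=[[1,0,-0.5,0,0],[1,0.1,-1,0,0],[1,0.1,-1.5,0,0],[1,0.1,-2,0,0]])

```text
time: 31.1
ee_pos: [0.536, 0.1401, 0.014]
tcp_rot: [180.0, -0.0, 3.5]
wrist_force: [0.2, 1.2, 0.6]
opening: -0.0004
```

Emit:
send_rows(targets=[[1,0,-0.5,0,0],[1,0.1,-1,0,0],[1,0.1,-1.5,0,0],[1,0.1,-2,0,0]])

```text
time: 31.6
ee_pos: [0.536, 0.1381, 0.014]
tcp_rot: [180.0, 0.0, 3.5]
wrist_force: [-0.7, 0.1, -0.1]
opening: -0.0003
```

Emit:
send_rows(targets=[[1,0,-0.5,0,0],[1,0.1,-1,0,0],[1,0.1,-1.5,0,0],[1,0.1,-2,0,0]])

```text
time: 32.1
ee_pos: [0.5361, 0.1361, 0.014]
tcp_rot: [180.0, 0.0, 3.5]
wrist_force: [-0.3, 1.0, -1.3]
opening: 0.0002
```

Wedge ratio: at about 0.27 rad, bearing force is roughly 3.7 times the push beyond friction, so I'll use 0.4 mm steps and watch both the force and the position lag.

Emit:
send_rows(targets=[[1,0,-0.2,0,0],[1,0,-0.4,0,0],[1,0,-0.4,0,0]])

```text
time: 32.48
ee_pos: [0.5361, 0.1357, 0.014]
tcp_rot: [180.0, 0.0, 3.5]
wrist_force: [-0.6, 1.6, 0.8]
opening: -0.0002
```

Run:
```python
from workcell import bot; import cv2
o=bot.get_obs(); print(o['ee_pos'],o['wrist_force'],o['joint_efforts'].round(3))
s=bot.camera("side")["pixels"][:,:,::-1]; cv2.imwrite("pics/s12.png",cv2.resize(s[130:280,200:340],None,fx=4,fy=4,interpolation=cv2.INTER_CUBIC))
o=bot.get_obs(); print(o['time'],o['ee_pos'],o['wrist_force'],o['joint_efforts'].round(3))
```

```text
[0.53614639 0.13570129 0.01396896] [-0.56775679  1.63254031  0.76169931] [-3.0200e-01 -5.2477e+01  4.5813e+01  5.2000e-02 -1.3400e-01 -1.0000e-03]
32.525 [0.53617118 0.13571282 0.01398296] [0.54837552 0.62116798 0.02260819] [-2.7200e-01 -5.2507e+01  4.5836e+01  5.8000e-02 -1.2300e-01  1.0000e-03]
```

View pics/s12.png

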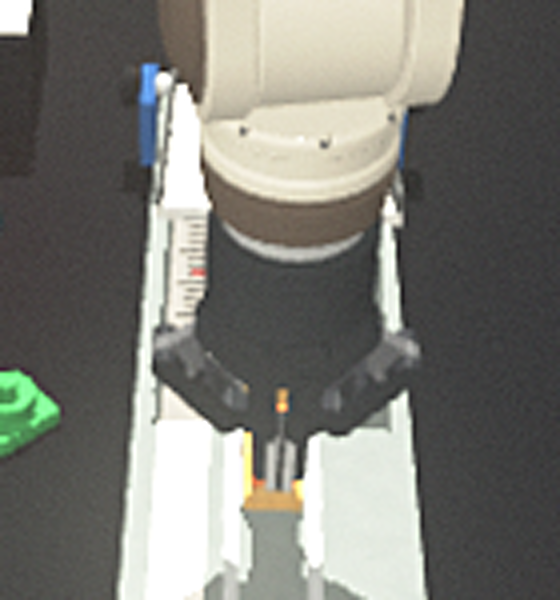

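The joint-1 torque (-0.29 N m over 0.536 m ≈ 0.55 N) gives a clean reading of the push. It still shows free sliding.

```bash
cat > f.py <<'E'
from workcell import bot
o=bot.get_obs(); print(o['time'],o['ee_pos'].round(5),o['wrist_force'].round(2),"push",round(-o['joint_efforts'][0]/.536,2))
E
echo
```

```text
(no output)
```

Emit:
send_rows(targets=[[1,0,-0.2,0,0],[1,0,-0.4,0,0],[1,0,-0.4,0,0]])

```text
time: 32.9
ee_pos: [0.5361, 0.1353, 0.014]
tcp_rot: [180.0, 0.0, 3.5]
wrist_force: [-0.7, 0.1, 0.3]
opening: 0.0004
```

```bash
python3 f.py
```

```text
32.9 [0.53615 0.13527 0.01397] [-0.67  0.07  0.26] push 0.64
```

Emit:
send_rows(targets=[[1,0,-0.2,0,0],[1,0,-0.4,0,0],[1,0,-0.5,0,0]])

```text
time: 33.28
ee_pos: [0.5361, 0.1348, 0.014]
tcp_rot: [180.0, 0.0, 3.5]
wrist_force: [-0.1, 1.3, 0.2]
opening: 0.0002
```

```bash
python3 f.py
```

```text
33.275 [0.53614 0.13477 0.01397] [-0.08  1.32  0.2 ] push 0.72
```

Emit:
send_rows(targets=[[1,0,-0.2,0,0],[1,0,-0.4,0,0],[1,0,-0.4,0,0]])

```text
time: 33.65
ee_pos: [0.5361, 0.1344, 0.014]
tcp_rot: [-180.0, 0.0, 3.5]
wrist_force: [0.8, 1.0, 0.4]
opening: 0.0001
```

```bash
python3 f.py
```

```text
33.65 [0.53615 0.13441 0.01397] [0.8  1.01 0.42] push 0.68
```

Emit:
send_rows(targets=[[1,0,-0.2,0,0],[1,0,-0.4,0,0],[1,0,-0.5,0,0]])

```text
time: 34.02
ee_pos: [0.5361, 0.1341, 0.014]
tcp_rot: [-180.0, 0.0, 3.5]
wrist_force: [-0.1, 2.7, -0.0]
opening: -0.0002
```

```bash
python3 f.py
```

```text
34.025 [0.53613 0.13412 0.01398] [-0.14  2.68 -0.05] push 3.1
```

Emit:
send_rows(targets=[[1,0,-0.2,0,0],[1,0,-0.4,0,0],[1,0,-0.4,0,0]])

```text
time: 34.4
ee_pos: [0.5361, 0.1339, 0.014]
tcp_rot: [-180.0, 0.0, 3.6]
wrist_force: [0.5, 5.5, -0.5]
opening: 0.0
```

```bash
python3 f.py
```

```text
34.4 [0.53612 0.13391 0.01399] [ 0.47  5.54 -0.52] push 5.35
```

Contact: the push rose to 3.1 N and then 5.4 N because I batched one step too many. I'll back off now.

Emit:
send_rows(targets=[[1,0,0.5,0,0],[1,0,1,0,0],[1,-0.1,3,0,0],[1,-0.3,8,0,0],[1,-0.6,18,0,0],[1,-0.6,18,0,0]])

```text
time: 35.15
ee_pos: [0.5355, 0.1523, 0.014]
tcp_rot: [-180.0, -0.0, 3.6]
wrist_force: [-0.1, -0.4, -0.1]
opening: 0.0
```

```bash
python3 f.py; python3 snap.py a13
```

```text
35.15 [0.53554 0.15231 0.01397] [-0.09 -0.39 -0.12] push -0.63
35.15 [0.5355 0.1523 0.014 ] [-180.     -0.      3.59] [-0.09 -0.39 -0.12] 4.818836319012616e-05
```

View pics/a13.png

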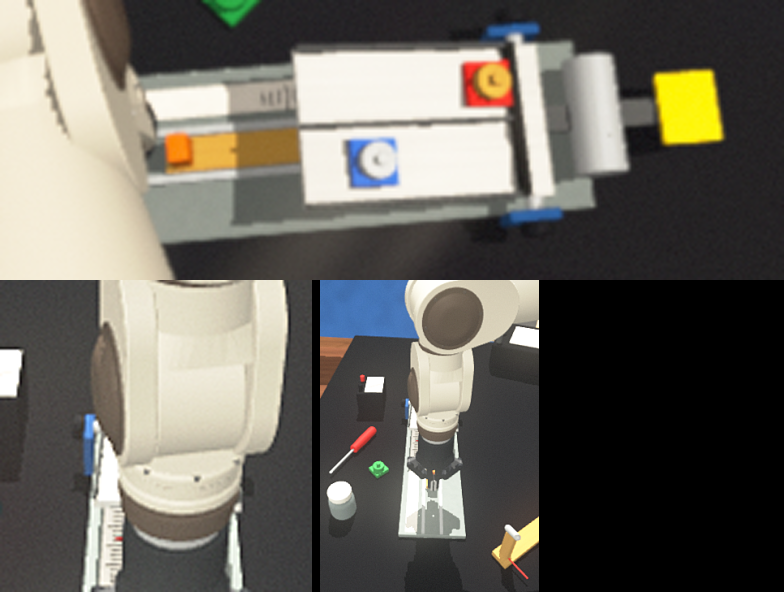

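Robot is clear of the handle. Red at the stop (488,83), blue up (373,161), pad unmoved. Retreat up and out, then verify.

Emit:
send_rows(targets=[[1,-1,20,0,0],[1,-2,40,10,0],[1,-3,60,40,0],[1,-4,80,90,0],[1,-20,120,130,0],[1,-50,160,150,0],[1,-90,200,150,0],[1,-130,230,150,0],[1,-160,250,150,0],[1,-160,250,150,0]])

```text
time: 36.5
ee_pos: [0.3732, 0.4038, 0.1649]
tcp_rot: [-179.9, -0.0, 3.8]
wrist_force: [0.1, -0.3, -0.5]
opening: 0.0001
```

```bash
python3 f.py; python3 snap.py a14
python3 - <<'E'
import cv2
from workcell import bot
s=bot.camera("side")["pixels"][:,:,::-1]; cv2.imwrite("pics/s14.png",cv2.resize(s[90:290,200:340],None,fx=3,fy=3,interpolation=cv2.INTER_CUBIC))
s=bot.camera("top")["pixels"][:,:,::-1]; cv2.imwrite("pics/t14.png",cv2.resize(s[190:250,160:290],None,fx=6,fy=6,interpolation=cv2.INTER_CUBIC))
E
```

```text
36.5 [0.37319 0.40378 0.16495] [ 0.14 -0.27 -0.47] push -3.29
36.5 [0.3732 0.4038 0.1649] [-1.7995e+02 -2.0000e-02  3.7700e+00] [ 0.14 -0.27 -0.47] 0.00014797702051344612
```

View pics/a14.png

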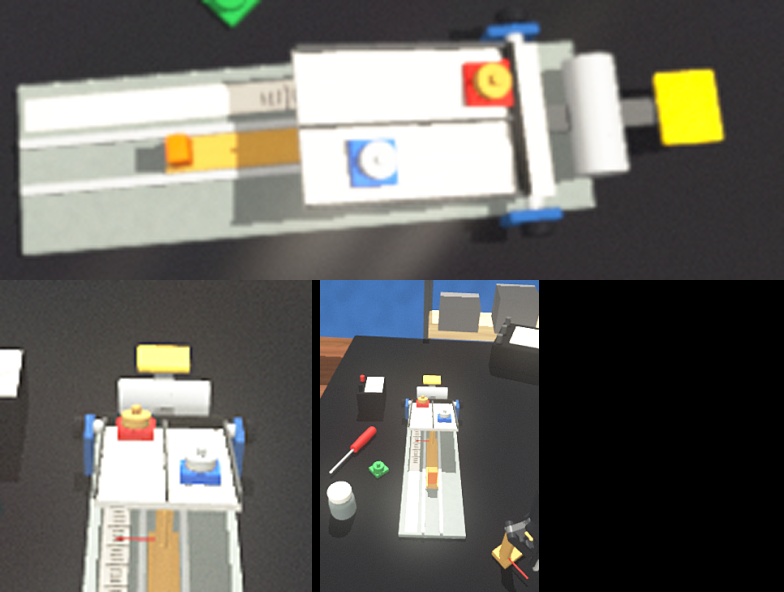

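View pics/s14.png

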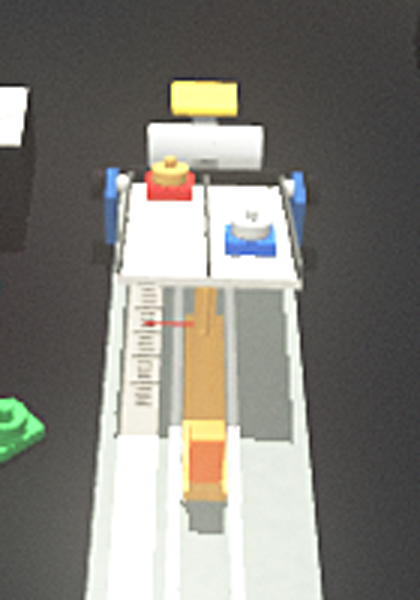

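View pics/t14.png

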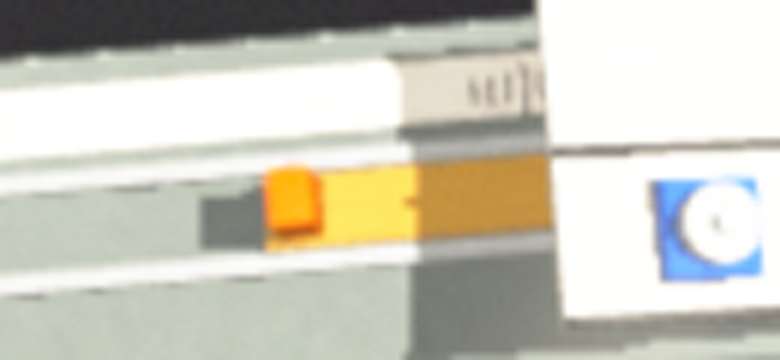

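```bash
python3 f.py
python3 - <<'E'
from h import *
p=[0.55560933,-0.1808125,0.06101406]
def st(uv,z):
    w=ray_z("top",uv,z); d=w[:2]-p[:2]; c,s=np.cos(p[2]),np.sin(p[2]); return (c*d[0]+s*d[1],-s*d[0]+c*d[1])
for u,v in [(264,172),(309,168),(314,232),(269,236)]:
    print(np.round(st((160+u/6,190+v/6),.067),4))
E
```

```text
36.7 [0.37596 0.40151 0.16425] [-0.06  0.35 -0.1 ] push -1.65
[0.0094 0.3036]
[0.0095 0.286 ]
[-0.0157  0.2856]
[-0.0158  0.3031]
```

Emit:
send_rows(targets=[[1,0,0,20,0],[1,0,0,40,0],[1,0,0,40,0],[1,0,0,40,0],[1,0,0,40,0]])

```text
time: 37.33
ee_pos: [0.3755, 0.4011, 0.2029]
tcp_rot: [179.9, 0.1, 3.5]
wrist_force: [-0.3, -0.1, -0.2]
opening: -0.0002
```

```bash
python3 f.py; python3 trk.py; python3 -c "
from workcell import bot
print(bot.job_done())"
```

```text
37.325 [0.37553 0.40111 0.20295] [-0.35 -0.09 -0.17] push 0.2
37.33 z 202.95 F [-0.3 -0.1 -0.2] red (np.float64(255.8), np.float64(155.5), 32) blue (np.float64(282.6), np.float64(151.3), 98)
the job is handed in; nothing more can be done
None
```

I handed the job in at about 37 s. In the last images the red sample is at the stop, the blue reference is still up, and the gauge is in place under the ramp. The hand-in gives no verdict.

- **Tipping the ramp:** I pressed the yellow pad slowly, with about 15–17 N down on it. Red began to slip somewhere near 0.26 rad by my estimate. I stopped at about 0.27 rad and held while red slid to the stop. Blue did not move.
- **Seating the gauge:** I pushed the smaller gauge, the one in the channel, about 84 mm until the roller met the ramp, then backed off.
- **Last checks:** The gauge tip measures about 145 mm from the hinge. The contact point I calculate for 0.27 rad is also 145 mm. The ramp has not moved since the pressing stopped, the bystanders look undisturbed and the arm is clear of everything.

Two checks disagreed with what I intended:

- **Gauge push too hard:** The final push briefly reached about 5.4 N, above the advised 2–4 N, because I sent one 0.4 mm step too many. I estimate this put about 9 N on the ramp, under the 12 N limit, but I could not measure that force directly. The ramp did not visibly lift.
- **Fingertip position:** The shut fingertips sat about 30 mm higher than the stated TCP. I found the contact heights from the force reading and the images instead.

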